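# Lock a filter cartridge into its bayonet head

## Robot

A 6-joint arm with a two-finger parallel gripper is mounted at the origin on a cart in front of the work surface, level with it; the furniture and walls round the work are solid. World frame = base frame: x ahead of the robot, y to its left, z up, the work surface at z = 0. Lengths are in m, angles in degrees, forces in N, time in s.
With the tool pointing down it reaches from about 0.275 to 0.75 m from the base axis. Payload 10.2 kg.
Tool frame: the origin (TCP) lies on the centre line of the jaws, within the pads' length; the fingertips stand 17 mm ahead of it and the grasp point (between the pads) lies 2 mm behind it; z points along the fingers, y is the direction in which the jaws open and shut (so a half turn about z gives the same grasp; the last joint's range is limited). The gripper opens to 85 mm and grips with 20 to 120 N. Pads are 22 mm wide; open, the fingers measure 114 mm over their backs; the gripper's body (76 mm by 85 mm) begins 54 mm behind the grasp point. The pads swing forward as they close: fully open they stand 13 mm farther back than shut.
Start: joints at [58.992, 17.928, 85.812, -0, 76.261, -12.8], TCP at [0.164, 0.499, 0.248] pointing down, gripper open.
Joint ranges: [-168.41, 168.41], [-55.51, 124.54], [10.69, 146.95], [-70.63, 250.63], [1, 178], [-165.06, 165.06]. Speed limits (degrees/s): [136.94, 136.94, 172.46, 180, 180, 180].

## Interface

Orientations are given as [roll, pitch, yaw] about the fixed x, y, z axes, in that order (R = Rz(yaw) Ry(pitch) Rx(roll)).
In Python, from bench import robot, cams, spotter gives the robot as it stands.
- The arm moves only by the tool carry_out, never from a script. Its argument "series" is a list of rows, each a list of 3 entries, a list of its own where there are three numbers: the shift along the tool's x, y, z scaled (see below), then the turn, a rotation vector about the tool's x, y, z scaled (see below), then the closure, from -1 (fully open) to 1 (shut), so that 0 is half open. In form: [[[tx, ty, tz], [rx, ry, rz], gripper], ...]. A call has exactly 10 rows; each row is the pose to reach, as a shift and turn from the pose measured when the call began, along the tool's axes at that moment; what a row does not reach only later rows make up. The controller multiplies each number of a shift by 0.25 m and each number of a turn by pi/2 rad. A row lasts 1/8 s, in which the tool goes at most 62.5 mm and 10.7 degrees, less where a joint would pass 70% of its speed; a pose out of reach is approached as far as the arm can. A call with a number of a shift or a turn outside -1 to 1 is refused whole. A call with a gripper value outside its range is refused whole. The fingers move at their own pace and stop on an object; "grip_force" is the grip in N (left out, the last holds). Time passes only in rows, so rows that repeat a pose let the fingers close, or fill a call up. It gives the time, the measured TCP pose, the force and the opening at its end, in the units of the state.
- robot.state(): the state, without advancing time (a new reading comes with each control period).
- cams.grab_frame(name): name is "scene" or "top" or "wrist"; returns a dict with "img" (384x512x3 uint8, red, green, blue), "z_map" (384x512 float32, m along the optical axis (not along the pixel's ray), 0 where there is no reading), "fx", "fy", "cx", "cy" (pixels), "view" (4x4, takes a point from world to camera coordinates); the wrist camera has in their place "hand_eye" (4x4, takes a point from camera to tool coordinates, whose origin is the TCP and whose axes are the flange's). Camera axes: x right, y up, looking along -z (the intrinsics and any distortion apply to the point x, -y, -z); pixel columns grow to the right and rows downward; lengths in m; the calibration is good to about 2 mm. A picture is of the moment at which its call begins: read the wrist's pose just before it.
- robot.hand_in(): hands the job in, once; it reports no verdict.
Trained networks look in a picture, given as the dict that the camera call returned (one of the last four; its "shot" number tells which), for a name from the list of things; names that differ only in an ending like _2 or _b are one class to them, and where a whole thing is asked for, a point or a joint stands for the part that bears it (a point fixed in the world has none). Each returns a list of dicts, best first, with "conf" (0 to 1); they miss things now and then, are a little off and sometimes report something else, mostly with a low value. They report only what shows in the picture. A call takes as long as a camera call. They do not tell look-alikes from the thing itself.
- spotter.masks_of(thing, picture): "region" (384x512 bool, what is visible of it) and "rect" ([centre column, centre row, width, height] in pixels, round what is visible of it).
- spotter.mark_of(thing, picture): "location" ([column, row] in pixels: a listed point, or the origin of a listed thing).
The state is a dict: "time_s": time; "qpos": joint angles; "joint_vel": joint speeds; "joint_efforts": joint torques, N m; "eef_pos": TCP position; "tcp_rot": TCP orientation; "wrist_force": force on the tool from outside, world axes, zero at the start; "torque": the same for the moment, N m; "finger_gap": finger opening in m.
Only numpy, scipy, OpenCV 4.12 (cv2) and the standard library are available. Lean on these libraries where they do the work, as an engineer would, in place of code of your own. Each camera call takes 0.05 s, during which the arm holds its last target. There are 200 camera calls.

## Task

Fit the white filter cartridge into the bench filter head: feel its two lugs into the slots of the metal ring, press it down against the spring and twist it clockwise (seen from above) to the stop, then let it spring up into its lock and release it. Be gentle - never force the cartridge against the head - and leave the other things on the table as they are.

Things in the scene. Friction and masses are not known exactly. Their poses are not given: they have to be found in the camera images.
- cartridge: White plastic filter cartridge, 66 mm tall, about 0.12 kg, standing on its nose. Origin: centre of the nose's flat end, z up its axis. From the origin up: nose 36 mm in diameter, chamfered at the foot; lugs at 12 to 18 mm; neck 36 mm in diameter to 32 mm; round cap 48 mm in diameter to 40 mm; grip bar to 66 mm. A half turn about z makes no difference.
- cartridge_lugs (a point): Centre line of the cartridge at the lugs' undersides, 12 mm above its origin, same axes. The two lugs stick out along +x and -x to 25 mm radius; each is 8 mm wide (y) and 6 mm high.
- cartridge_grip (a point): Middle of the upright grip bar on the cartridge, 53 mm above its origin, same axes. The bar is 44 mm long along x (the lugs' line), 14 mm thick along y and 26 mm high; pinch it across y.
- filter_head: Grey filter head fixed to the table: base plate 104 mm square, 6 mm thick; on it an upright pot 67 mm in diameter closed by an aluminium bayonet ring (69 mm) at 44 to 50 mm height; two hose barbs low on its +y and -y sides. Origin: centre of the underside, z up. All contact forces between cartridge and head together must stay under 50 N.
- ring_top (a point): Centre of the ring's top face, 50 mm above the head's origin. Bore 39 mm, with two opposite slots 12 mm wide out to 27 mm radius. The slots' line differs from the head's x axis by up to 0.45 rad either way, unknown, but the ring does not turn: see the slots, or feel for them by trying turns with about 5 N of push. Lugs resting on the ring: nose is 12 mm in the bore.
- floor_free (a point): Where the sprung floor inside the pot meets the nose's end: 35.5 mm above the head's origin (lugs 2.5 mm down in the slots). It yields with 3 N at first, then 500 N/m more, to a hard bottom 16 mm lower (11 N; lugs' undersides 18.5 mm below the ring's top). A cartridge left in the slots springs back up to this height.
- locked (a point): Where the cartridge's origin lies when locked, 26 mm above the head's origin (24.5 to 27.5 counts). To get there: lugs' undersides 15.5 to 18.5 mm below the ring's top (origin at 22.5 to 19.5 mm), turn 0.9 rad clockwise from the slots to a hard stop, let it rise into the pockets. From 0.76 rad on the lugs are in the pockets; short of that they stay at 22.5 mm or lower.
- dropper: small brown dropper bottle with a red rubber top, 31 mm diameter, 90 mm tall, loose; leave it alone. Origin at the centre of its underside
- petri: glass petri dish, 60 mm diameter, 14 mm tall, loose; leave it alone. Origin at the centre of its underside
- rubber_stopper: red-brown rubber stopper, 27 mm diameter, 26 mm tall, loose; leave it alone. Origin at the centre of its underside
- match_box: closed matchbox lying flat, 35 x 52 x 15 mm, loose; leave it alone. Origin at the centre of its underside
- steel_tweezers: steel tweezers lying flat, 132 mm long, 16 mm wide, 8 mm thick, loose; leave them alone. Origin at the centre of the underside
Things that resemble listed ones, but are neither listed nor needed, are in the scene too. What is shaped like the cartridge but blue, green or orange is not meant.

How it is judged (in metres and radians):
On the way, in this order (a step that is already met when the one before it is completed fails the run):
1. the cartridge is lifted higher than the head (height (world z) of cartridge above 0.053 m), for 0.1 s.
2. the cartridge is pressed in through the slots, its lugs low enough to pass under the ring (horizontal distance between cartridge and filter_head below 0.004 m and z of cartridge in the frame of filter_head below 0.0229 m), for 0.1 s.
At the end, for the whole second after the job is handed in: The cartridge rests upright (within 0.08 rad) and centred (within 4 mm) in the head, locked in the pockets at the stop: its origin 24.5 to 27.5 mm above the head's, at rest and released (z of cartridge in the frame of filter_head between 0.0245 and 0.0275 m and horizontal distance between cartridge and filter_head below 0.004 m and angle between cartridge's own z axis and vertical below 0.08 rad and linear speed of cartridge below 0.01 m/s and angular speed of cartridge below 0.1 rad/s); the robot touches nothing.
It fails at once if the cartridge is forced against the head with more than 50 N (contact force between cartridge and filter_head above 50 N).
It fails at once if another thing on the table is moved by more than 30 mm (distance of any of dropper, petri, rubber_stopper, match_box, steel_tweezers from where it was at the start of the episode above 0.03 m).
It also fails if it takes over 72 s, if anything falls off the work surface, if the arm or the gripper's body presses on something with over 40 N, if the wrist force passes 120 N, or if a joint passes its speed limit or range.

## Working session

There is one attempt and no reset: what is moved stays moved. The work goes in short steps, Python scripts to look and compute and a tool call to move; the robot and the scene stay as the last step left them, time stands still between calls to the robot, and variables do not carry over. Pictures are saved under pics/ and viewed, about 8 in all and at most 12, crops included, and the job is handed in when it is done.

Besides the shell and the picture viewer there is one more tool, called after "Emit:" in YAML: its name, and indented under it one key for each argument. carry_out: Moves the arm, as the interface text tells. Shifts and turns lie within -1 to 1; 1 stands for 0.25 m of shift or pi/2 rad of turn. Its arguments: {"type":"object","properties":{"series":{"type":"array","items":{"type":"array"}},"grip_force":{"type":"number"}},"required":["series"]}

```bash
ls; mkdir -p pics; cat > h.py <<'E'
import numpy as np, cv2
from bench import robot, cams, spotter
from scipy.spatial.transform import Rotation as R
def save(p,n): cv2.imwrite('pics/'+n,cv2.cvtColor(p,cv2.COLOR_RGB2BGR))
def toolT(s):
    T=np.eye(4); T[:3,:3]=R.from_euler('xyz',s['tcp_rot'],degrees=True).as_matrix(); T[:3,3]=s['eef_pos']; return T
def cam2world(f,s=None):
    return np.linalg.inv(f['view']) if 'view' in f else toolT(s)@f['hand_eye']
def ray(f,u,v): return np.array([(u-f['cx'])/f['fx'],-(v-f['cy'])/f['fy'],-1.])
def at_z(f,u,v,z,s=None):
    T=cam2world(f,s); d=T[:3,:3]@ray(f,u,v); o=T[:3,3]; return o+d*(z-o[2])/d[2]
def cloud(f,s=None):
    v,u=np.mgrid[:384,:512]; z=f['z_map']; P=np.stack([(u-f['cx'])/f['fx']*z,-(v-f['cy'])/f['fy']*z,-z],-1)
    T=cam2world(f,s); W=P@T[:3,:3].T+T[:3,3]; W[z<=0]=np.nan; return W
E
python3 - <<'E'
from h import *
s=robot.state(); print(s)
for n in ['scene','top']:
    f=cams.grab_frame(n); print(n,f.keys(),f['fx'],f['cx'],f['cy']); W=cloud(f)
    for t in ['cartridge','filter_head','dropper','petri','rubber_stopper','match_box','steel_tweezers']:
        for m in spotter.masks_of(t,f)[:4]:
            P=W[m['region']]; print(t,round(m['conf'],2),np.round(m['rect']),np.round(np.nanmedian(P,0),3),np.nanmax(P[:,2]).round(3),np.median(f['img'][m['region']],0))
    save(f['img'],n+'0.png')
    np.savez(n+'.npz',**{k:v for k,v in f.items()})
a=cv2.imread('pics/scene0.png');b=cv2.imread('pics/top0.png')
cv2.imwrite('pics/both.png',cv2.resize(np.vstack([a,b]),None,fx=.78,fy=.78))
E
```

```text
pics
{'time_s': 0.0, 'qpos': array([ 5.89931139e+01,  1.79581574e+01,  8.58553240e+01,  4.48723201e-04,
        7.62611917e+01, -1.27989144e+01]), 'joint_vel': array([-0.03302524,  0.18845886,  0.03470066, -0.07317042,  0.03400433,
        0.03029531]), 'joint_efforts': array([-6.63240407e-04, -4.12263393e+01, -2.59738898e+01, -2.25322924e-04,
        4.16923678e-03, -1.84536486e-05]), 'eef_pos': array([0.16391682, 0.49849606, 0.24773792]), 'tcp_rot': array([-1.79927279e+02, -1.69672498e-02,  1.61791911e+02]), 'wrist_force': array([ 0.6769239 , -0.12055985, -0.02552719]), 'torque': array([-0.00841451, -0.01828053, -0.01166097]), 'finger_gap': 0.0854245106935286}
scene dict_keys(['img', 'z_map', 'fx', 'fy', 'cx', 'cy', 'view', 'shot']) 431.17191436113205 247.53396856812685 184.35514309105812
cartridge 0.94 [252. 266.  32.  33.] [ 0.436 -0.472  0.041] 0.068 [104.  56.   2.]
cartridge 0.83 [232. 237.  25.  39.] [ 0.442 -0.383  0.04 ] 0.069 [94. 95. 87.]
cartridge 0.75 [223. 200.  24.  37.] [ 0.467 -0.291  0.04 ] 0.068 [19. 68. 33.]
cartridge 0.68 [203. 274.  31.  39.] [ 0.36  -0.445  0.
[... 781 characters left out ...]
0.348  0.04 ] 0.069 [ 26. 116.  46.]
cartridge 0.81 [297. 227.  23.  22.] [ 0.443 -0.368  0.04 ] 0.069 [158.  159.5 159. ]
cartridge 0.74 [253. 217.  23.  18.] [ 0.468 -0.277  0.04 ] 0.068 [ 26. 115.  46.]
filter_head 0.71 [158. 209.  54.  45.] [ 0.482 -0.068  0.006] 0.053 [85. 89. 90.]
dropper 0.59 [235. 139.  16.  20.] [ 0.644 -0.238  0.043] 0.09 [84. 62. 41.]
petri 0.73 [296. 145.  27.  24.] [ 0.635 -0.381  0.001] 0.016 [123. 124. 124.]
rubber_stopper 0.71 [296. 228.  20.  24.] [ 0.443 -0.368  0.04 ] 0.069 [158. 159. 159.]
match_box 0.94 [235. 262.  25.  21.] [ 0.368 -0.235  0.014] 0.02 [163.  64.  25.]
steel_tweezers 0.68 [337. 175.  44.  12.] [ 0.553 -0.472  0.005] 0.01 [128. 128. 129.]
```

View pics/both.png

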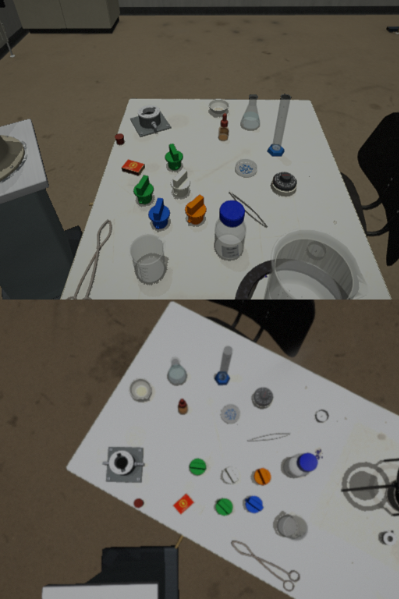

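The picture shows four coloured look-alikes plus the white one. In top-camera pixels they are green (253,217), green (286,267), orange (337,228), blue (325,264) and white (297,227). I choose the white one at world (0.44, -0.37). The head is at top (158,209).

```bash
python3 - <<'E'
from h import *
for n in ['top','scene']:
    f=dict(np.load(n+'.npz')); W=cloud(f)
    for nm,c,lo,hi in [('bar',(.443,-.375),.058,.075),('cap',(.443,-.375),.034,.046),('ring',(.48,-.07),.046,.058),('plate',(.48,-.07),.003,.01),('white?',(.443,-.375),.03,.08)]:
        m=(W[...,2]>lo)&(W[...,2]<hi)&(np.hypot(W[...,0]-c[0],W[...,1]-c[1])<(.075 if nm=='plate' else .045))
        P=W[m][:,:2]; r=cv2.minAreaRect(P.astype(np.float32)*1000)
        w=np.linalg.eigh(np.cov(P.T)); d=w[1][:,1]
        print(n,nm,m.sum(),'med z',np.median(W[m][:,2]).round(4),'mean',P.mean(0).round(4),'rect',np.round(r[0]),np.round(r[1]),round(r[2],1),'pca deg',np.degrees(np.arctan2(d[1],d[0])).round(1))
f=np.load('top.npz')['img']
c=lambda u,v,k: cv2.resize(f[v-k:v+k,u-k:u+k],(400,400),interpolation=cv2.INTER_CUBIC)
save(np.hstack([c(297,227,22),c(158,209,34)]),'crop.png')
E
```

```text
top bar 137 med z 0.064 mean [ 0.4446 -0.3704] rect [ 445. -371.] [43. 14.] 29.1 pca deg -151.0
top cap 216 med z 0.0384 mean [ 0.4432 -0.3689] rect [ 445. -370.] [47. 47.] 29.1 pca deg 117.2
top ring 457 med z 0.0485 mean [ 0.4852 -0.0631] rect [485. -63.] [67. 66.] 1.4 pca deg 105.0
top plate 979 med z 0.005 mean [ 0.4811 -0.0671] rect [475. -62.] [104. 125.] 87.5 pca deg 158.8
top white? 375 med z 0.0401 mean [ 0.4436 -0.3691] rect [ 445. -370.] [47. 47.] 61.2 pca deg 95.8
scene bar 172 med z 0.065 mean [ 0.4442 -0.3753] rect [ 445. -373.] [44. 15.] 29.1 pca deg -152.4
scene cap 236 med z 0.0394 mean [ 0.4448 -0.3829] rect [ 444. -379.] [38. 48.] 76.4 pca deg 175.1
scene ring 265 med z 0.049 mean [ 0.4866 -0.0675] rect [488. -65.] [69. 65.] 68.0 pca deg 81.6
scene plate 568 med z 0.0054 mean [ 0.4801 -0.0821] rect [487. -67.] [104. 105.] 85.1 pca deg 151.2
scene white? 504 med z 0.0462 mean [ 0.444 -0.38 ] rect [ 445. -378.] [40. 49.] 86.5 pca deg -165.0
```

View pics/crop.png

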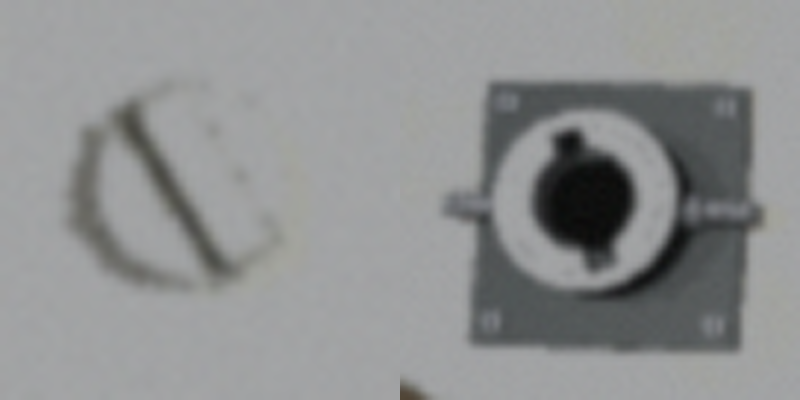

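```bash
cat >> h.py <<'E'
def plan(pos,yaw,s=None):
    s=s or robot.state(); T=toolT(s); t=T[:3,:3].T@(np.array(pos)-T[:3,3])/.25
    G=R.from_euler('xyz',[180,0,yaw],degrees=True); r=(R.from_matrix(T[:3,:3]).inv()*G).as_rotvec()/(np.pi/2)
    k=max(1,abs(t).max(),abs(r).max()); print('shift',t.round(3),'turn',r.round(3),'calls',k.round(2),'first call',(t/k).round(3),(r/k).round(3))
E
python3 -c "
from h import *
f=cams.grab_frame('wrist'); print(f['hand_eye'].round(3),f['fx'])
plan([.44,-.065,.25],29)"
```

```text
[[ 0.002  0.957  0.291  0.074]
 [ 1.    -0.001 -0.001  0.   ]
 [-0.001  0.291 -0.957 -0.125]
 [ 0.     0.     0.     1.   ]] 286.8671190889414
shift [-1.753 -1.797 -0.007] turn [-0.     0.     1.475] calls 1.8 first call [-0.975 -1.    -0.004] [-0.     0.     0.821]
```

Emit:
carry_out:
  series:
    - [[-0.1, -0.1, 0], [0, 0, 0.08], -1]
    - [[-0.2, -0.2, 0], [0, 0, 0.16], -1]
    - [[-0.3, -0.3, 0], [0, 0, 0.25], -1]
    - [[-0.42, -0.42, 0], [0, 0, 0.34], -1]
    - [[-0.54, -0.54, 0], [0, 0, 0.43], -1]
    - [[-0.66, -0.66, 0], [0, 0, 0.52], -1]
    - [[-0.78, -0.78, 0], [0, 0, 0.61], -1]
    - [[-0.88, -0.88, 0], [0, 0, 0.7], -1]
    - [[-0.95, -0.95, 0], [0, 0, 0.78], -1]
    - [[-0.975, -1, 0], [0, 0, 0.82], -1]

```text
time_s: 2.1
eef_pos: [0.318, 0.1841, 0.2484]
tcp_rot: [180.0, -0.0, 87.8]
wrist_force: [-0.5, 1.0, 0.1]
finger_gap: 0.0854
```

```bash
python3 -c "
from h import *
s=robot.state();print(s['eef_pos'],s['tcp_rot'],s['wrist_force'])
plan([.44,-.065,.25],29)"
```

```text
[0.31802655 0.18406417 0.24840786] [ 1.79976735e+02 -1.22021710e-03  8.77525440e+01] [-0.54260996  0.96921754  0.1119571 ]Traceback (most recent call last):
  File "<string>", line 4, in <module>
    plan([.44,-.065,.25],29)
    ~~~~^^^^^^^^^^^^^^^^^^^^
  File "h.py", line 18, in plan
    k=max(1,abs(t).max(),abs(r).max()); print('shift',t.round(3),'turn',r.round(3),'calls',k.round(2),'first call',(t/k).round(3),(r/k).round(3))
                                                                                           ^^^^^^^
AttributeError: 'int' object has no attribute 'round'
```

Emit:
carry_out:
  series:
    - [[-0.1, 0.05, 0], [0, 0, 0.06], -1]
    - [[-0.2, 0.1, 0], [0, 0, 0.12], -1]
    - [[-0.32, 0.17, 0], [0, 0, 0.2], -1]
    - [[-0.44, 0.24, 0], [0, 0, 0.28], -1]
    - [[-0.56, 0.3, 0], [0, 0, 0.36], -1]
    - [[-0.68, 0.37, 0], [0, 0, 0.44], -1]
    - [[-0.8, 0.43, 0], [0, 0, 0.52], -1]
    - [[-0.9, 0.48, 0], [0, 0, 0.6], -1]
    - [[-0.976, 0.527, 0], [0, 0, 0.653], -1]
    - [[-0.976, 0.527, 0], [0, 0, 0.653], -1]

```text
time_s: 3.35
eef_pos: [0.4403, -0.0657, 0.2482]
tcp_rot: [-180.0, -0.0, 28.9]
wrist_force: [-0.5, 0.6, 0.9]
finger_gap: 0.0852
```

```bash
sed -i 's/k=max(1,/k=np.float64(max(1,/; s/abs(r).max()); print/abs(r).max())); print/' h.py; python3 - <<'E'
from h import *
s=robot.state();print(s['eef_pos'],s['tcp_rot'])
f=cams.grab_frame('wrist'); np.savez('w1.npz',**f,**{'eef_pos':s['eef_pos'],'tcp_rot':s['tcp_rot']})
W=cloud(f,s)
for nm,lo,hi,rr in [('ring',.046,.054,.045),('plate',.002,.01,.08)]:
    m=(W[...,2]>lo)&(W[...,2]<hi)&(np.hypot(W[...,0]-.486,W[...,1]+.065)<rr)
    P=W[m][:,:2]; r=cv2.minAreaRect(P.astype(np.float32)*1000); print(nm,m.sum(),np.median(W[m][:,2]).round(4),np.round(r[0],1),np.round(r[1],1),round(r[2],1))
    if nm=='ring': print(cv2.minEnclosingCircle(P.astype(np.float32)*1000))
# rectified top view of plane z=.05, 0.2mm... centre (.486,-.064), +-45mm, image up=+x,left=+y
n=600; k=.09/n; v,u=np.mgrid[:n,:n]; X=.486+(n/2-v)*k; Y=-.064+(n/2-u)*k
Ti=np.linalg.inv(cam2world(f,s)); C=np.stack([X,Y,0*X+.05],-1)@Ti[:3,:3].T+Ti[:3,3]
mu=f['cx']+f['fx']*C[...,0]/-C[...,2]; mv=f['cy']+f['fy']*C[...,1]/C[...,2]
im=cv2.remap(f['img'],mu.astype(np.float32),mv.astype(np.float32),cv2.INTER_CUBIC); save(im,'rect.png')
plan([.4445,-.3715,.2],29)
E
```

```text
[ 0.44030655 -0.06565207  0.24824671] [-1.79996107e+02 -5.99914296e-03  2.89239084e+01]
ring 1867 0.0493 [485.8 -61.7] [67.9 67.7] 42.4
((485.6318664550781, -61.83482360839844), 34.39042282104492)
plate 3943 0.0054 [494.7 -61.9] [103.6 122. ] 87.5
shift [-0.579  1.081  0.193] turn [-0. -0.  0.] calls 1.08 first call [-0.536  1.     0.178] [-0. -0.  0.]
```

View pics/rect.png

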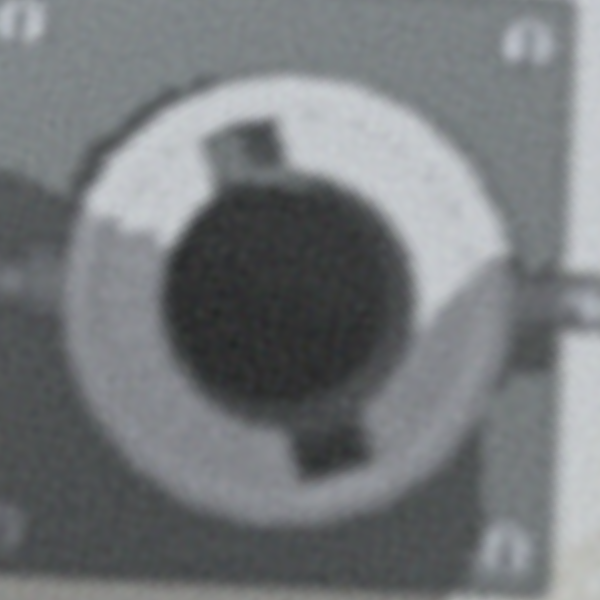

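The rectified view shows the ring centred at (287,300), which is world (0.4857, -0.062). The slots run from (239,131) to (337,470), which puts their line at +16° world. Next I move above the cartridge.

Emit:
carry_out:
  series:
    - [[-0.06, 0.1, 0.02], [0, 0, 0], -1]
    - [[-0.13, 0.22, 0.04], [0, 0, 0], -1]
    - [[-0.2, 0.35, 0.06], [0, 0, 0], -1]
    - [[-0.27, 0.48, 0.09], [0, 0, 0], -1]
    - [[-0.34, 0.61, 0.12], [0, 0, 0], -1]
    - [[-0.41, 0.74, 0.14], [0, 0, 0], -1]
    - [[-0.48, 0.86, 0.16], [0, 0, 0], -1]
    - [[-0.53, 0.95, 0.18], [0, 0, 0], -1]
    - [[-0.55, 1.0, 0.19], [0, 0, 0], -1]
    - [[-0.55, 1.0, 0.19], [0, 0, 0], -1]

```text
time_s: 4.65
eef_pos: [0.4412, -0.3497, 0.2006]
tcp_rot: [-180.0, -0.0, 29.1]
wrist_force: [0.2, -0.2, 0.1]
finger_gap: 0.0854
```

```bash
python3 - <<'E'
from h import *
s=robot.state();print(s['eef_pos'],s['tcp_rot'])
f=cams.grab_frame('wrist'); W=cloud(f,s)
for nm,lo,hi,rr in [('bar',.058,.075,.035),('cap',.034,.046,.035),('near',.02,.08,.09)]:
    m=(W[...,2]>lo)&(W[...,2]<hi)&(np.hypot(W[...,0]-.4445,W[...,1]+.371)<rr)
    P=W[m][:,:2]; r=cv2.minAreaRect(P.astype(np.float32)*1000); print(nm,m.sum(),np.median(W[m][:,2]).round(4),np.round(r[0],1),np.round(r[1],1),round(r[2],1))
save(f['img'],'w2.png')
plan([.4445,-.371,.057],29)
E
```

```text
[ 0.44117095 -0.34972662  0.20057925] [-1.79952440e+02 -6.71629082e-03  2.90678405e+01]
bar 671 0.0653 [ 444.5 -369.9] [43.9 14. ] 28.8
cap 1024 0.0394 [ 445.8 -369.1] [46.1 49.1] 29.6
near 4986 0.0406 [ 415.5 -366.5] [179.6 121.1] 81.4
shift [-0.031  0.083  0.575] turn [-0.    -0.     0.001] calls 1.0 first call [-0.031  0.083  0.575] [-0.    -0.     0.001]
```

View pics/w2.png

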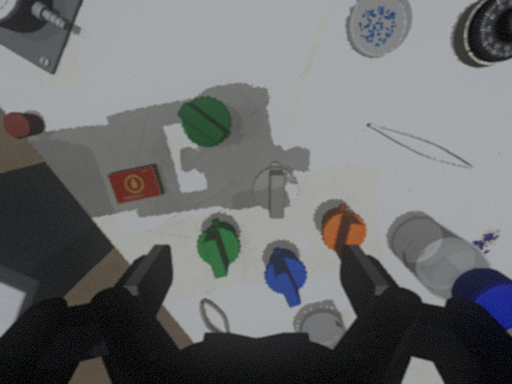

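The bar is confirmed at (0.4445, -0.370), 29°, pixel (277,190). Orange (344,230) and blue (287,270) are clear of the fingers. Now I descend with the jaws about half open.

Emit:
carry_out:
  grip_force: 60
  series:
    - [[-0.028, 0.077, 0.1], [0, 0, 0], -0.3]
    - [[-0.028, 0.077, 0.2], [0, 0, 0], -0.3]
    - [[-0.028, 0.077, 0.3], [0, 0, 0], -0.3]
    - [[-0.028, 0.077, 0.38], [0, 0, 0], -0.3]
    - [[-0.028, 0.077, 0.44], [0, 0, 0], -0.3]
    - [[-0.028, 0.077, 0.49], [0, 0, 0], -0.3]
    - [[-0.028, 0.077, 0.53], [0, 0, 0], -0.3]
    - [[-0.028, 0.077, 0.555], [0, 0, 0], -0.3]
    - [[-0.028, 0.077, 0.564], [0, 0, 0], -0.3]
    - [[-0.028, 0.077, 0.564], [0, 0, 0], -0.3]

```text
time_s: 5.95
eef_pos: [0.4445, -0.3695, 0.0599]
tcp_rot: [-180.0, -0.0, 29.1]
wrist_force: [0.0, -0.3, 0.8]
finger_gap: 0.0556
```

Emit:
carry_out:
  series:
    - [[0, 0, 0], [0, 0, 0], 0.2]
    - [[0, 0, 0], [0, 0, 0], 0.5]
    - [[0, 0, 0], [0, 0, 0], 0.8]
    - [[0, 0, 0], [0, 0, 0], 1]
    - [[0, 0, 0], [0, 0, 0], 1]
    - [[0, 0, 0], [0, 0, 0], 1]
    - [[0, 0, 0], [0, 0, 0], 1]
    - [[0, 0, 0], [0, 0, 0], 1]
    - [[0, 0, 0], [0, 0, 0], 1]
    - [[0, 0, 0], [0, 0, 0], 1]

```text
time_s: 7.2
eef_pos: [0.4446, -0.3696, 0.0601]
tcp_rot: [-180.0, -0.0, 29.1]
wrist_force: [-1.7, -0.4, 5.7]
finger_gap: 0.0127
```

```bash
python3 - <<'E'
from h import *
s=robot.state();print(s['eef_pos'],s['tcp_rot'],s['wrist_force'],s['finger_gap'])
plan([.4445,-.370,.15],29)
E
```

```text
[ 0.44459838 -0.36960763  0.06013731] [-1.79998802e+02 -2.00272700e-02  2.90837761e+01] [-1.66688345 -0.35162906  5.6703333 ] 0.012747479164461915
shift [-0.001  0.001 -0.359] turn [-0.    -0.     0.001] calls 1.0 first call [-0.001  0.001 -0.359] [-0.    -0.     0.001]
```

Emit:
carry_out:
  series:
    - [[0, 0, -0.03], [0, 0, 0], 1]
    - [[0, 0, -0.07], [0, 0, 0], 1]
    - [[0, 0, -0.12], [0, 0, 0], 1]
    - [[0, 0, -0.18], [0, 0, 0], 1]
    - [[0, 0, -0.24], [0, 0, 0], 1]
    - [[0, 0, -0.3], [0, 0, 0], 1]
    - [[0, 0, -0.34], [0, 0, 0], 1]
    - [[0, 0, -0.36], [0, 0, 0], 1]
    - [[0, 0, -0.36], [0, 0, 0], 1]
    - [[0, 0, -0.36], [0, 0, 0], 1]

```text
time_s: 8.45
eef_pos: [0.4444, -0.3695, 0.1496]
tcp_rot: [-179.9, -0.0, 29.1]
wrist_force: [-0.5, 0.2, -0.7]
finger_gap: 0.0129
```

```bash
python3 - <<'E'
from h import *
s=robot.state();print(s['eef_pos'],s['tcp_rot'],s['wrist_force'],s['torque'],s['finger_gap'])
plan([.4857,-.062,.15],16)
for n in ['scene','top']:
    f=cams.grab_frame(n); W=cloud(f)
    m=(np.abs(W[...,0]-.4446)<.03)&(np.abs(W[...,1]+.3696)<.03)
    i=f['img'].astype(int)
    for lo,hi in [(.085,.102),(.118,.135)]:
        q=m&(W[...,2]>lo)&(W[...,2]<hi); print(n,lo,q.sum(),W[q].mean(0).round(4) if q.any() else '')
    if n=='scene': ys,xs=np.where(m); print(xs.min(),xs.max(),ys.min(),ys.max()); c=i[max(ys.mean().astype(int)-80,0):,:][:130,int(xs.mean())-65:int(xs.mean())+65].astype(np.uint8); save(cv2.resize(c,(520,520)),'held.png')
E
```

```text
[ 0.44443412 -0.36945028  0.14964327] [-1.79946032e+02 -1.14250776e-02  2.90837069e+01] [-0.51715567  0.17726874 -0.69330597] [-0.03299071  0.01696453 -0.04336087] 0.01290959606805273
shift [ 0.742 -0.995 -0.   ] turn [-0.001 -0.     0.145] calls 1.0 first call [ 0.742 -0.995 -0.   ] [-0.001 -0.     0.145]
scene 0.085 62 [ 0.4412 -0.3859  0.0969]
scene 0.118 236 [ 0.4413 -0.3843  0.1282]
200 250 20 262
top 0.085 0 
top 0.118 6 [ 0.4228 -0.3651  0.1265]
```

View pics/held.png

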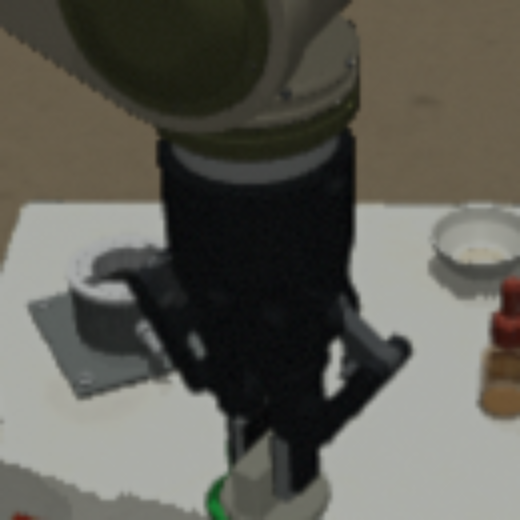

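The cartridge is held upright by its bar (crop at about (265,480)). Next I carry it over the head at yaw 16°.

Emit:
carry_out:
  series:
    - [[0.06, -0.08, 0], [0, 0, 0.01], 1]
    - [[0.13, -0.18, 0], [0, 0, 0.03], 1]
    - [[0.22, -0.3, 0], [0, 0, 0.05], 1]
    - [[0.32, -0.43, 0], [0, 0, 0.07], 1]
    - [[0.42, -0.56, 0], [0, 0, 0.09], 1]
    - [[0.52, -0.7, 0], [0, 0, 0.11], 1]
    - [[0.61, -0.82, 0], [0, 0, 0.13], 1]
    - [[0.69, -0.92, 0], [0, 0, 0.14], 1]
    - [[0.742, -0.995, 0], [0, 0, 0.145], 1]
    - [[0.742, -0.995, 0], [0, 0, 0.145], 1]

```text
time_s: 9.8
eef_pos: [0.4856, -0.0609, 0.1498]
tcp_rot: [-179.9, 0.0, 16.2]
wrist_force: [-0.1, -0.3, -0.5]
finger_gap: 0.0129
```

```bash
python3 - <<'E'
from h import *
s=robot.state();print(s['eef_pos'],s['tcp_rot'],s['wrist_force'],s['finger_gap'])
f=cams.grab_frame('wrist'); save(f['img'],'w3.png')
g=cams.grab_frame('scene')
save(np.vstack([f['img'][:,:],cv2.resize(g['img'][90:200,120:270],(512,375))])[:,:],'w3b.png')
im=cv2.imread('pics/w3b.png'); cv2.imwrite('pics/w3b.png',cv2.resize(im,None,fx=.78,fy=.78))
plan([.4857,-.062,.114],16)
E
```

```text
[ 0.48560058 -0.06088943  0.14980978] [-1.79935662e+02  1.75073487e-02  1.61584904e+01] [-0.06151438 -0.26691421 -0.50551149] 0.012890809048721152
shift [ 0.001 -0.001  0.143] turn [-0.     0.     0.001] calls 1.0 first call [ 0.001 -0.001  0.143] [-0.     0.     0.001]
```

View pics/w3b.png

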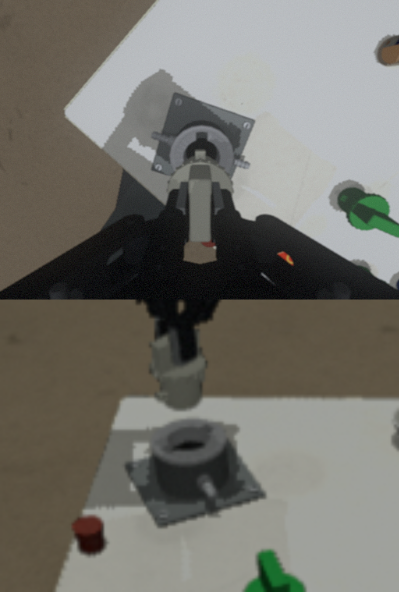

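The cartridge hangs over the ring, with the lug pointing at the visible slot at (203,135). I lower the nose into the bore and stop short of the lugs.

Emit:
carry_out:
  series:
    - [[0.001, -0.001, 0.05], [0, 0, 0], 1]
    - [[0.001, -0.001, 0.09], [0, 0, 0], 1]
    - [[0.001, -0.001, 0.12], [0, 0, 0], 1]
    - [[0.001, -0.001, 0.14], [0, 0, 0], 1]
    - [[0.001, -0.001, 0.15], [0, 0, 0], 1]
    - [[0.001, -0.001, 0.16], [0, 0, 0], 1]
    - [[0.001, -0.001, 0.168], [0, 0, 0], 1]
    - [[0.001, -0.001, 0.175], [0, 0, 0], 1]
    - [[0.001, -0.001, 0.18], [0, 0, 0], 1]
    - [[0.001, -0.001, 0.18], [0, 0, 0], 1]

```text
time_s: 11.15
eef_pos: [0.4858, -0.062, 0.1048]
tcp_rot: [-180.0, 0.0, 16.1]
wrist_force: [-0.7, 0.0, -1.4]
finger_gap: 0.0127
```

```bash
python3 - <<'E'
from h import *
s=robot.state();print(s['eef_pos'],s['tcp_rot'],s['wrist_force'],s['torque'],s['finger_gap'])
plan([.4857,-.062,.098],16)
E
```

```text
[ 0.48577767 -0.06198754  0.10482137] [-1.79955694e+02  1.30465311e-02  1.60508458e+01] [-0.69345856  0.01894255 -1.43483777] [0.04734434 0.00737176 0.01731508] 0.0127149257341976
shift [-0.    -0.     0.027] turn [-0.     0.     0.001] calls 1.0 first call [-0.    -0.     0.027] [-0.     0.     0.001]
```

Emit:
carry_out:
  series:
    - [[0, 0, 0.005], [0, 0, 0], 1]
    - [[0, 0, 0.01], [0, 0, 0], 1]
    - [[0, 0, 0.014], [0, 0, 0], 1]
    - [[0, 0, 0.018], [0, 0, 0], 1]
    - [[0, 0, 0.022], [0, 0, 0], 1]
    - [[0, 0, 0.025], [0, 0, 0], 1]
    - [[0, 0, 0.028], [0, 0, 0], 1]
    - [[0, 0, 0.031], [0, 0, 0], 1]
    - [[0, 0, 0.033], [0, 0, 0], 1]
    - [[0, 0, 0.033], [0, 0, 0], 1]

```text
time_s: 12.4
eef_pos: [0.4858, -0.062, 0.0966]
tcp_rot: [-180.0, 0.0, 16.1]
wrist_force: [-0.7, 0.5, -1.1]
finger_gap: 0.0127
```

Emit:
carry_out:
  series:
    - [[0, 0, 0.003], [0, 0, 0], 1]
    - [[0, 0, 0.006], [0, 0, 0], 1]
    - [[0, 0, 0.009], [0, 0, 0], 1]
    - [[0, 0, 0.012], [0, 0, 0], 1]
    - [[0, 0, 0.014], [0, 0, 0], 1]
    - [[0, 0, 0.016], [0, 0, 0], 1]
    - [[0, 0, 0.018], [0, 0, 0], 1]
    - [[0, 0, 0.02], [0, 0, 0], 1]
    - [[0, 0, 0.02], [0, 0, 0], 1]
    - [[0, 0, 0.02], [0, 0, 0], 1]

```text
time_s: 13.65
eef_pos: [0.4858, -0.062, 0.0916]
tcp_rot: [-180.0, 0.0, 16.1]
wrist_force: [0.1, 0.5, 3.0]
finger_gap: 0.0125
```

The force is a soft spring, so the lugs are in the slots. I press further.

Emit:
carry_out:
  series:
    - [[0, 0, 0.005], [0, 0, 0], 1]
    - [[0, 0, 0.01], [0, 0, 0], 1]
    - [[0, 0, 0.015], [0, 0, 0], 1]
    - [[0, 0, 0.02], [0, 0, 0], 1]
    - [[0, 0, 0.025], [0, 0, 0], 1]
    - [[0, 0, 0.03], [0, 0, 0], 1]
    - [[0, 0, 0.034], [0, 0, 0], 1]
    - [[0, 0, 0.037], [0, 0, 0], 1]
    - [[0, 0, 0.038], [0, 0, 0], 1]
    - [[0, 0, 0.038], [0, 0, 0], 1]

```text
time_s: 14.9
eef_pos: [0.4859, -0.062, 0.0824]
tcp_rot: [-180.0, -0.0, 16.1]
wrist_force: [-1.4, 0.5, 9.0]
finger_gap: 0.0131
```

```bash
python3 - <<'E'
from h import *
for i in range(4):
    s=robot.state();print(s['eef_pos'],s['wrist_force'],s['torque']); cams.grab_frame('top')
E
```

```text
[ 0.48590546 -0.06201876  0.08237417] [-1.41086527  0.53482861  8.98623211] [0.14714373 0.33618965 0.036978  ]
[ 0.48592791 -0.062046    0.08238813] [-1.74063184  0.46474596  7.93436246] [ 0.22191656  0.38804563 -0.02805267]
[ 0.4859349  -0.06204512  0.08240029] [-0.95469346  0.73238167  8.36243551] [0.23705328 0.34721443 0.02682246]
[ 0.48591529 -0.06202753  0.0823836 ] [-2.00004944  0.64431441  8.3103669 ] [0.21109385 0.39916863 0.05753506]
```

Emit:
carry_out:
  series:
    - [[0, 0, 0.002], [0, 0, 0], 1]
    - [[0, 0, 0.004], [0, 0, 0], 1]
    - [[0, 0, 0.006], [0, 0, 0], 1]
    - [[0, 0, 0.007], [0, 0, 0], 1]
    - [[0, 0, 0.007], [0, 0, 0], 1]
    - [[0, 0, 0.007], [0, 0, 0.03], 1]
    - [[0, 0, 0.007], [0, 0, 0.06], 1]
    - [[0, 0, 0.007], [0, 0, 0.1], 1]
    - [[0, 0, 0.007], [0, 0, 0.14], 1]
    - [[0, 0, 0.007], [0, 0, 0.14], 1]

```text
time_s: 16.35
eef_pos: [0.4864, -0.0623, 0.0811]
tcp_rot: [180.0, -0.1, 3.4]
wrist_force: [-0.7, 1.3, 10.4]
finger_gap: 0.0127
```

```bash
python3 - <<'E'
from h import *
s=robot.state();print(s['eef_pos'],s['tcp_rot'],s['wrist_force'],s['torque'])
E
```

```text
[ 0.48636497 -0.06228063  0.08114962] [ 1.79989350e+02 -7.57498016e-02  3.40999399e+00] [-0.70083479  1.34576357 10.38061426] [0.0182305  0.17171881 0.00655876]
```

Free turning under the ring. I continue the twist.

Emit:
carry_out:
  series:
    - [[0, 0, 0.001], [0, 0, 0.05], 1]
    - [[0, 0, 0.001], [0, 0, 0.1], 1]
    - [[0, 0, 0.001], [0, 0, 0.15], 1]
    - [[0, 0, 0.001], [0, 0, 0.2], 1]
    - [[0, 0, 0.001], [0, 0, 0.25], 1]
    - [[0, 0, 0.001], [0, 0, 0.3], 1]
    - [[0, 0, 0.001], [0, 0, 0.34], 1]
    - [[0, 0, 0.001], [0, 0, 0.375], 1]
    - [[0, 0, 0.001], [0, 0, 0.4], 1]
    - [[0, 0, 0.001], [0, 0, 0.4], 1]

```text
time_s: 17.6
eef_pos: [0.4869, -0.0626, 0.0814]
tcp_rot: [-180.0, -0.2, -32.6]
wrist_force: [-0.4, -0.2, 8.8]
finger_gap: 0.0129
```

```bash
python3 - <<'E'
from h import *
s=robot.state();print(s['eef_pos'],s['tcp_rot'],s['wrist_force'],s['torque'])
E
```

```text
[ 0.48685898 -0.06255797  0.0814195 ] [-1.79951348e+02 -1.59186630e-01 -3.26184538e+01] [-0.44399404 -0.19110864  8.77019547] [ 0.03567029  0.14112971 -0.05960882]
```

Emit:
carry_out:
  series:
    - [[0, 0, 0], [0, 0, 0.006], 1]
    - [[0, 0, 0], [0, 0, 0.012], 1]
    - [[0, 0, 0], [0, 0, 0.018], 1]
    - [[0, 0, 0], [0, 0, 0.023], 1]
    - [[0, 0, 0], [0, 0, 0.023], 1]
    - [[0, 0, -0.004], [0, 0, 0.023], 1]
    - [[0, 0, -0.009], [0, 0, 0.023], 1]
    - [[0, 0, -0.014], [0, 0, 0.023], 1]
    - [[0, 0, -0.018], [0, 0, 0.023], 1]
    - [[0, 0, -0.018], [0, 0, 0.023], 1]

```text
time_s: 18.85
eef_pos: [0.4868, -0.0627, 0.0859]
tcp_rot: [-180.0, -0.2, -34.7]
wrist_force: [-3.1, -3.1, 4.5]
finger_gap: 0.0127
```

```bash
python3 - <<'E'
from h import *
s=robot.state();print(s['eef_pos'],s['tcp_rot'],s['wrist_force'],s['torque'])
E
```

```text
[ 0.48675547 -0.06266569  0.08592157] [-1.79969490e+02 -1.54019287e-01 -3.46710600e+01] [-3.07996745 -3.10183182  4.47863804] [-0.56702145  0.47061864  0.15676432]
```

It rose to an origin height of about 26 mm (TCP z 0.0859). I open slowly and rise.

Emit:
carry_out:
  series:
    - [[0, 0, 0], [0, 0, 0], 0.7]
    - [[0, 0, 0], [0, 0, 0], 0.5]
    - [[0, 0, 0], [0, 0, 0], 0.3]
    - [[0, 0, 0], [0, 0, 0], 0.1]
    - [[0, 0, 0], [0, 0, 0], 0]
    - [[0, 0, 0], [0, 0, 0], 0]
    - [[0, 0, -0.05], [0, 0, 0], 0]
    - [[0, 0, -0.12], [0, 0, 0], 0]
    - [[0, 0, -0.22], [0, 0, 0], 0]
    - [[0, 0, -0.32], [0, 0, 0], 0]

```text
time_s: 20.1
eef_pos: [0.4866, -0.0626, 0.1676]
tcp_rot: [-180.0, -0.2, -34.7]
wrist_force: [0.1, 0.8, -0.5]
finger_gap: 0.0427
```

```bash
python3 - <<'E'
from h import *
f=cams.grab_frame('wrist')
for i in range(2):
    s=robot.state(); f=cams.grab_frame('wrist')
print(s['eef_pos'],s['tcp_rot'],s['wrist_force'],s['finger_gap'])
W=cloud(f,s)
for nm,lo,hi,rr in [('bar',.082,.1,.035),('cap',.06,.072,.035),('ring',.046,.055,.045),('plate',.003,.01,.08)]:
    m=(W[...,2]>lo)&(W[...,2]<hi)&(np.hypot(W[...,0]-.486,W[...,1]+.062)<rr)
    P=W[m][:,:2]
    if len(P)<5: print(nm,len(P)); continue
    r=cv2.minAreaRect(P.astype(np.float32)*1000); print(nm,m.sum(),np.median(W[m][:,2]).round(4),np.round(r[0],1),np.round(r[1],1),round(r[2],1))
g=cams.grab_frame('scene')
im=np.vstack([f['img'],cv2.resize(g['img'][100:200,120:270],(512,341))])
save(cv2.resize(im,None,fx=.8,fy=.8),'end.png')
E
```

```text
[ 0.48770595 -0.06297652  0.16892845] [-179.89356289   -0.46387522  -34.66952921] [-0.33582479  0.02013318 -0.96344292] 0.04281861651481945
bar 1015 0.0914 [486.8 -62. ] [13.2 43.5] 55.7
cap 1588 0.0655 [487.7 -62.7] [48.4 46. ] 56.7
ring 1768 0.0494 [487.1 -62.9] [68.6 66.4] 55.8
plate 4643 0.0055 [486.1 -61.9] [104.1 103.9] 87.4
```

View pics/end.png

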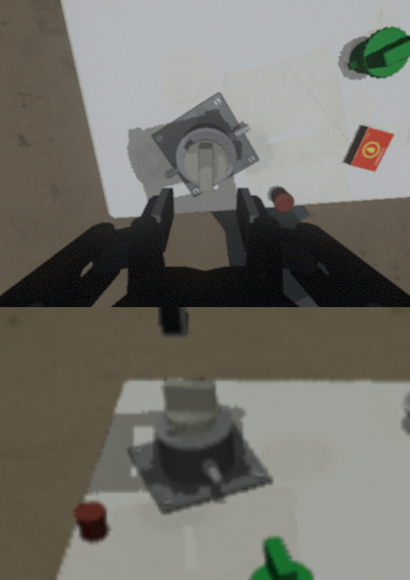

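The bar top is at 91.4 mm against 92 expected when locked. The cap is at 65.5 mm against 66 expected. The bar is centred and turned about 0.88 rad, with the gripper clear. Handing in.

```bash
python3 -c "
from h import *
print(robot.hand_in())"
```

```text
the job is handed in; nothing more can be done
None
```

I fitted the white cartridge into the filter head, locked and released it, and handed the job in at about 20 s of robot time. `hand_in` reports no verdict.

**What I did:** I gripped the cartridge by its bar and carried it over the ring. I lowered its lugs into the slots, which I measured at 16°, and pressed it down to about 21 mm. Then I twisted it clockwise about 0.88 rad, let it rise and opened the gripper.

**Last checks:**
- **Height:** the bar top was at 91.4 mm and the cap at 65.5 mm, where 92 and 66 mm mean locked. That puts the cartridge's origin about 25.5 mm above the head's.
- **Position:** it sat within about 1 mm of the ring's centre. It looks upright in the picture, but I did not measure the tilt.
- **Forces:** wrist readings stayed near 10 N at most during the press and twist.
- **Stop:** I did not clearly feel the hard stop. The lock is judged from the height and the turn, which is past the 0.76 rad where the pockets begin.
- **Other things:** the arm went nowhere near them. The last picture shows the matchbox, the stopper and one green look-alike standing, but I did not re-measure any of them.

The wrist camera put the ring about 1 mm further along x in the last look than in the first. That is within its 2 mm calibration.

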